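# Lock the rack clamp with its pin

## Task

Swing the blue clamp bar down over the yellow rack until it is fully closed, then take the orange-handled locking pin from its white stand and push it from the right through the holes of the fork and the bar until its collar is up against the fork. Let go of the pin and leave it there; do not disturb the rack or the things lying around.

Things in the scene. Friction and masses are not known exactly. Their poses are not given: they have to be found in the camera images.
- clamp: rack clamp, fixed: aluminium base 260 (x) x 130 (y) x 10 mm. Origin under the base's middle, on the worktop; x from fork (near the robot) to hinge, y left along the holes, z up. Fork: two grey cheeks 44 mm long (x), 14 mm thick (y), up to z = 70, centred at x = -95, outer faces at y = -30 and +30 mm. The closed blue bar's 24 mm thick end lies between them.
- clamp_bar (a joint): swing of the blue bar about a hinge along the clamp's y axis, rad: 0 closed (a hard stop), growing as the near end rises; starts between 0.35 and 0.8. Friction (about 0.3 N m) holds it where it is left; 2 to 4 N down on the red tab close it, and the bar then stays down.
- clamp_hinge (a point): point on the bar's hinge axis, at clamp x = +100, y = 0, z = 59 mm; axes as the clamp's.
- bar_tab (a point): middle of the upper face of the red press tab (44 x 24 mm) on the near end of the blue bar; it turns with the bar, z square to the face. With the bar closed it is at clamp x = -95, y = 0, z = 76 mm.
- clamp_mouth (a point): centre of the pin hole in the outer face of the right-hand (-y) cheek, at clamp x = -95, y = -30, z = 52 mm; axes as the clamp's. Round holes 15 mm wide run along y through cheek, bar and cheek, in line only when the bar is closed. The pin goes in along +y; its collar's front face comes to this point when home.
- pin_grip (a point): middle of the loose locking pin's orange handle: 54 long (y), 20 wide (x), 26 mm high (z); y points to the pin's tip. Handle ends at y = +27, collar (26 mm across) front face at +32, then a steel rod 10 mm thick to +117 mm, the last 15 mm tapering to 4 mm; square tail 10 mm thick back to -47 mm. Pin weighs about 110 g and lies level in its stand, its axis 52 mm above the worktop.
- pin_tip (a point): tip of the pin, on its axis, 85 mm in front of the collar's front face; axes as pin_grip.
- stand: white pin stand, fixed, base 44 (x) x 150 (y) x 8 mm; origin on the worktop under the front face of the resting pin's collar (within 3 mm), y along the pin. Two notched posts 8 mm thick, 34 mm wide, 58 mm high at y = -70 (under the tail) and +45 mm (under the rod); notch floors at z = 47 mm. Lift the pin straight up 25 mm or more to clear it.
- rack_mid (a point): middle of the yellow rack (111 x 72 x 40 mm) that lies loose on the clamp's base under the bar, between low lips.
- petri_mid (a point): middle of a petri dish, 66 mm across, 16 mm high; bystander.
- carton_mid (a point): middle of a small white open carton, 80 x 79 x 110 mm; bystander.
- marker_mid (a point): middle of a blue marker pen, 132 mm long, 12 mm thick; bystander.

How it is judged (in metres and radians):
On the way:
1. the blue bar is closed (below 0.04 rad) before the pin goes in (value of joint clamp_bar below 0.04 rad and distance between pin_tip and clamp_mouth above 0.03 m), for 0.2 s.
At the end, for the whole second after the job is handed in: Bar closed (below 0.04 rad) and at rest; pin through both cheeks and the bar from the right: its tip 77 to 88 mm in from the right cheek's outer face, within 10 mm of the holes' axis sideways and in height, tilted under 0.14 rad; rack within 20 mm of its start (value of joint clamp_bar below 0.04 rad and y of pin_tip in the frame of clamp_mouth between 0.077 and 0.088 m and x of pin_tip in the frame of clamp_mouth between -0.01 and 0.01 m and z of pin_tip in the frame of clamp_mouth between -0.01 and 0.01 m and angle between the y axis of pin_grip and the y axis of clamp, either way round below 0.14 rad and velocity of joint clamp_bar below 0.05 rad/s and distance of rack_mid from where it was at the start of the episode below 0.02 m); the robot touches nothing.
It fails at once if a bystander (petri dish, carton or marker) is moved by more than 40 mm (distance of any of petri_mid, carton_mid, marker_mid from where it was at the start of the episode above 0.04 m).
It fails at once if the rack is moved by more than 20 mm (distance of rack_mid from where it was at the start of the episode above 0.02 m).
It also fails if it takes over 58 s, if anything falls off the work surface, if the arm or the gripper's body presses on something with over 40 N, if the wrist force passes 120 N, or if a joint passes its speed limit or range.

## Robot

A 7-joint arm with a two-finger parallel gripper is mounted at the origin on a cart in front of the work surface, level with it; the furniture and walls round the work are solid. World frame = base frame: x ahead of the robot, y to its left, z up, the work surface at z = 0. Lengths are in mm, angles in rad, forces in N, time in s.
With the tool pointing down it reaches from about 400 to 875 mm from the base axis. Payload 4.4 kg.
Tool frame: the origin (TCP) lies on the centre line of the jaws, within the pads' length; the fingertips stand 11 mm ahead of it and the grasp point (between the pads) lies 8 mm behind it (ctrl.tips_ahead is the distance from the TCP to the fingertips, in mm); z points along the fingers, y is the line along which they close (so a half turn about z gives the same grasp; the last joint's range is limited). The gripper opens to 85 mm and grips with 20 to 120 N. Pads are 22 mm wide; open, the fingers measure 114 mm over their backs; the gripper's body (76 mm by 85 mm) begins 54 mm behind the grasp point. The pads swing forward as they close: fully open they stand 13 mm farther back than shut.
Start: joints at [-1.319, 0.628, 0.038, 1.517, -0.027, 0.996, -0.02], TCP at [203.087, 617.473, 242.313] pointing down, gripper open.
Joint ranges: [-3.06, 3.06], [-0.37, 2.12], [-1.25, 1.32], [0.18, 2.47], [-1.1, 4.24], [0.23, 1.98], [-2.94, 2.94]. Speed limits (rad/s): [2.57, 2.57, 3.14, 3.14, 3.14, 3.14, 3.14].

## Interface

Orientations are given as [roll, pitch, yaw] about the fixed x, y, z axes, in that order (R = Rz(yaw) Ry(pitch) Rx(roll)).
In Python, from cell import ctrl, eyes, job gives the robot as it stands. The module is installed in compiled form; this text tells all that it offers.
- The arm moves only by the tool carry_out, never from a script. Its argument "moves" is a list of rows, each an object of numbers: "tx", "ty", "tz": the shift along the tool's x, y, z as a fraction of full scale; "twist": the turn about the tool's z as a fraction of full scale; "fingers": the opening, from 0 (shut) to 1 (fully open). In form: [{"tx": .., "ty": .., "tz": .., "twist": .., "fingers": ..}, ...]. A call has 1 to 12 rows; each row shifts and turns the commanded pose from where the row before left it, along the tool's axes as they then stand; what a row does not reach is not made up. Full scale, the value 1, is 0.3 m for a shift and pi rad for a turn. A row lasts 1/8 s, in which the tool goes at most 62.5 mm and 10.7 degrees, less where a joint would pass 70% of its speed; a pose out of reach is approached as far as the arm can. A call with a number of a shift or a turn outside -1 to 1 is refused whole. A call with a gripper value outside its range is refused whole. The fingers move at their own pace and stop on an object; the grip force is fixed at half the most. Time passes only in rows, so rows that do not move let the fingers close. It gives the time, the measured TCP pose, the force, the opening and the grip force at its end, in the units of the state.
- ctrl.read_state(): the state, without advancing time (a new reading comes with each control period).
- eyes.get_image(name): name is "scene" or "side" or "wrist"; returns a dict with "color" (384x512x3 uint8, blue, green, red), "fovy" (degrees; the focal length in pixels is half the picture's height over the tangent of half this angle, whatever the lens; pixels are square), "cx", "cy" (the principal point, pixels), "world_from_camera" (4x4, takes a point from camera to world coordinates). Camera axes: x right, y up, looking along -z (the intrinsics and any distortion apply to the point x, -y, -z); pixel columns grow to the right and rows downward; lengths in mm; the calibration is good to about 2 mm. A picture is of the moment at which its call begins. There is no depth.
- job.finish_job(): hands the job in; it is judged then, once.
The state is a dict: "clock": time; "qpos": joint angles; "qd": joint speeds; "tau": joint torques, N m; "eef_pos": TCP position; "tool_rot": TCP orientation; "force": force on the tool from outside, world axes, zero at the start; "torque": the same for the moment, N m; "width": finger opening in mm; "gripper_force": force on a finger pad.
Only numpy, scipy, OpenCV 4.12 (cv2) and the standard library are available. Lean on these libraries where they do the work, as an engineer would, in place of code of your own. Each camera call takes 0.05 s, during which the arm holds its last target. There are 200 camera calls.

## Working session

There is one attempt and no reset: what is moved stays moved. The work goes in short steps, Python scripts to look and compute and a tool call to move; the robot and the scene stay as the last step left them, time stands still between calls to the robot, and variables do not carry over. Pictures are saved under pics/ and viewed, at most 10 in all, crops included, and the job is handed in when it is done.

Besides the shell and the picture viewer there is one more tool, called after ">>>" by a JSON object that holds its "fn" and its "kwargs". carry_out: Moves the arm, as the interface text tells. Its arguments: {"type":"object","properties":{"moves":{"type":"array","items":{"type":"object","properties":{"tx":{"type":"number","minimum":-1,"maximum":1},"ty":{"type":"number","minimum":-1,"maximum":1},"tz":{"type":"number","minimum":-1,"maximum":1},"twist":{"type":"number","minimum":-1,"maximum":1},"fingers":{"type":"number"}}}}},"required":["moves"]}

```bash
mkdir -p pics; cat > h.py <<'E'
import numpy as np, cv2, json
from cell import ctrl, eyes, job
def get(name, tag=None):
    im=eyes.get_image(name)
    if tag: cv2.imwrite(f'pics/{tag}.png',im['color'])
    return im
def ray(im,u,v):
    T=np.array(im['world_from_camera']); f=im['color'].shape[0]/2/np.tan(np.radians(im['fovy'])/2)
    d=T[:3,:3]@np.array([(u-im['cx'])/f,-(v-im['cy'])/f,-1]); return T[:3,3],d/np.linalg.norm(d)
def onz(im,u,v,z):
    o,d=ray(im,u,v); return o+d*(z-o[2])/d[2]
def proj(im,p):
    T=np.array(im['world_from_camera']); f=im['color'].shape[0]/2/np.tan(np.radians(im['fovy'])/2)
    q=T[:3,:3].T@(np.array(p)-T[:3,3]); return im['cx']+f*q[0]/-q[2], im['cy']-f*q[1]/-q[2]
def tri(a,b):
    (o1,d1),(o2,d2)=a,b
    A=np.stack([d1,-d2],1); s=np.linalg.lstsq(A,o2-o1,rcond=None)[0]
    p,q=o1+d1*s[0],o2+d2*s[1]; return (p+q)/2,np.linalg.norm(p-q)
E
python3 - <<'E'
from h import *
a=get('scene');b=get('side')
cv2.imwrite('pics/s0.png',np.vstack([a['color'],b['color']])[:,:])
cv2.imwrite('pics/scene0.png',a['color']);cv2.imwrite('pics/side0.png',b['color'])
import pickle;pickle.dump((a,b),open('im0.pkl','wb'))
print({k:v for k,v in a.items() if k!='color'},{k:v for k,v in b.items() if k!='color'});print(ctrl.read_state())
E
```

```text
{'fovy': 42.78564891537171, 'cx': 246.6881413564801, 'cy': 196.9920663796566, 'world_from_camera': array([[ 6.28400563e-01,  4.56994746e-01, -6.29498637e-01,
        -1.86735678e+02],
       [-7.77837952e-01,  3.78502299e-01, -5.01701237e-01,
        -5.70856200e+02],
       [ 8.99185174e-03,  8.04917270e-01,  5.93318915e-01,
         7.57785749e+02],
       [ 0.00000000e+00,  0.00000000e+00,  0.00000000e+00,
         1.00000000e+00]])} {'fovy': 45.1041913710387, 'cx': 251.69599924680293, 'cy': 192.01190457365198, 'world_from_camera': array([[ 9.36402908e-01,  2.89580101e-01, -1.98224516e-01,
         3.31127955e+02],
       [-3.50860704e-01,  7.61602162e-01, -5.44847606e-01,
        -5.88940708e+02],
       [-6.80880478e-03,  5.79746076e-01,  8.14768757e-01,
         1.02083625e+03],
       [ 0.00000000e+00,  0.00000000e+00,  0.00000000e+00,
         1.00000000e+00]])}
{'clock': 0.1, 'qpos': array([-1.31876438,  0.62928305,  0.03847996,  1.51826671, -0.02704272,
        0.99628461, -0.01999485]), 'qd': array([ 8.75165513e-05, -9.15142887e-04,  1.23325746e-04, -4.44383921e-03,
        4.21439062e-04, -4.28072122e-04, -6.77449388e-04]), 'tau': array([ 4.23846301e-03, -5.64530146e+01,  1.23113092e+00, -1.93971115e+01,
        1.14109222e-02,  5.44194714e-03,  4.37644417e-06]), 'eef_pos': array([202.94057337, 616.94059143, 241.4630031 ]), 'tool_rot': array([-3.13986963e+00,  3.71857912e-06,  2.82371417e+00]), 'force': array([ 0.76883967, -0.71944887,  0.71723155]), 'torque': array([ 0.00361868,  0.02391878, -0.00671818]), 'gripper_force': 0.0, 'width': 85.50806896948198}
```

View pics/scene0.png

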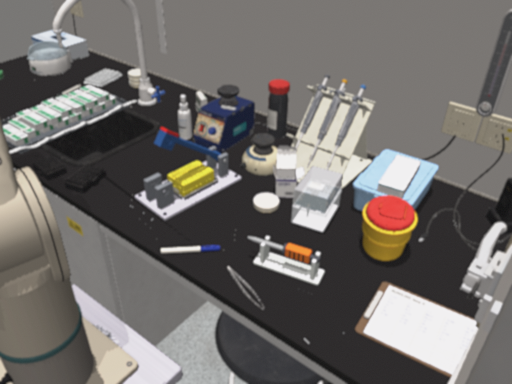

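View pics/side0.png

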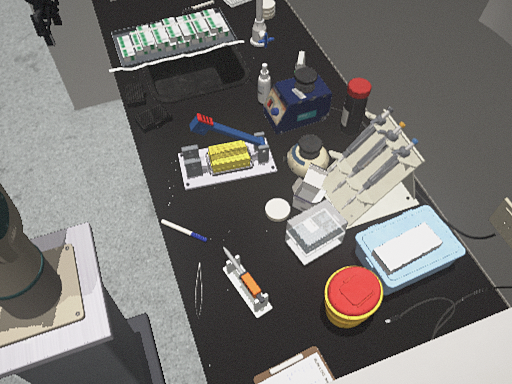

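The scene view shows the clamp at about (188,185), bar raised with its red tab at (162,138), and the pin at (285,250). The side view shows the clamp at (228,160), tab at (196,122), and pin at (245,280). I'll enlarge these for corner picks.

```bash
python3 - <<'E'
from h import *
import pickle
a,b=pickle.load(open('im0.pkl','rb'))
def crop(im,x,y,w,h): return cv2.resize(im['color'][y:y+h,x:x+w],(400,300),interpolation=cv2.INTER_CUBIC)
m=np.vstack([np.hstack([crop(a,130,120,120,90),crop(a,240,220,100,75)]),np.hstack([crop(b,170,105,120,90),crop(b,205,240,100,75)])])
cv2.imwrite('pics/m0.png',m)
for n,im in (('scene',a),('side',b)):
    h=cv2.cvtColor(im['color'],cv2.COLOR_BGR2HSV)
    for c,lo,hi in (('red',(0,150,100),(5,255,255)),('red2',(172,150,100),(180,255,255)),('orange',(6,150,120),(17,255,255)),('yellow',(22,120,100),(32,255,255)),('blue',(105,150,60),(120,255,255))):
        k,_,st,ce=cv2.connectedComponentsWithStats(cv2.inRange(h,lo,hi))
        for i in range(1,k):
            if st[i,4]>25: print(n,c,st[i],ce[i].round(1))
E
```

```text
scene red [269  80  20  14 236] [278.7  86.4]
scene red [160 126  18   9  47] [168.5 130.2]
scene red [ 367  196   48   34 1242] [390.2 212.8]
scene orange [366 202  50  29  82] [389.3 220.7]
scene orange [285 242  27  21 327] [297.9 251.4]
scene yellow [ 167  160   47   36 1020] [190.6 176.6]
scene yellow [ 362  204   56   56 1152] [385.2 239.6]
scene yellow [ 68 218  14  16  88] [ 74.6 225.7]
scene blue [155 131  65  27 377] [179.9 143.3]
scene blue [202 245  18   6  86] [210.6 248. ]
side red [348  78  23  20 333] [359.3  87.2]
side red [197 113  16  12  96] [204.4 118.8]
side red [ 328  267   53   49 1908] [353.7 290.7]
side red2 [330 301  19  14  26] [338.2 309.2]
side orange [241 272  20  26 218] [250.8 283.8]
side yellow [ 208  140   43   32 1005] [228.5 155.6]
side yellow [325 267  58  53 364] [351.1 302.2]
side blue [191 233  15   9  38] [198.3 236.9]
```

View pics/m0.png

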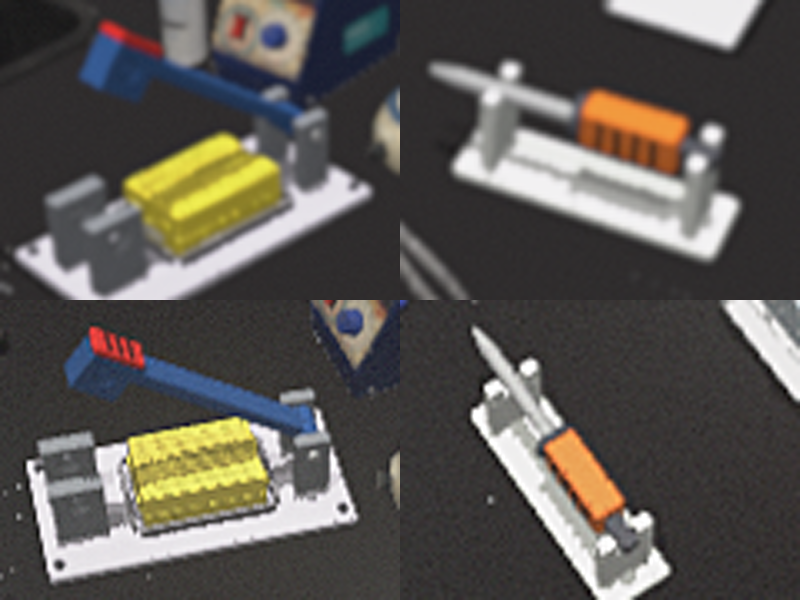

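The crops show the bar raised (red tab at about (117,347) in the side crop, (132,37) in the scene crop). The base corners, orange handle and pin tip are also visible, so I'll convert them to positions.

```bash
python3 - <<'E'
from h import *
import pickle
a,b=pickle.load(open('im0.pkl','rb'))
SC=lambda x,y:(130+x*.3-.35,120+y*.3-.35)
SCp=lambda x,y:(240+(x-400)/4-.4,220+y/4-.4)
SD=lambda x,y:(170+x*.3-.35,105+(y-300)*.3-.35)
SDp=lambda x,y:(205+(x-400)/4-.4,240+(y-300)/4-.4)
for n,p in dict(nl=(28,462),nr=(52,580),fr=(355,518)).items(): print('side',n,onz(b,*SD(*p),10).round(1))
for n,p in dict(nl=(17,252),fr=(372,188)).items(): print('scene',n,onz(a,*SC(*p),10).round(1))
print('tab',tri(ray(a,*SC(132,37)),ray(b,*SD(117,347))))
print('tabmask',tri(ray(a,168.5,130.2),ray(b,204.4,118.8)))
print('tip',tri(ray(a,*SCp(430,68)),ray(b,*SDp(474,330))), onz(b,*SDp(474,330),52))
for p in [(545,447),(572,428),(600,528),(623,495)]: print('side handle',onz(b,*SDp(*p),65).round(1))
for p in [(582,108),(605,90),(672,137),(690,115)]: print('scene handle',onz(a,*SCp(*p),65).round(1))
print('blue tail'); 
for p in [(453,168),(742,205),(712,260)]: print('scene stand base',onz(a,*SCp(*p),8).round(1))
for p in [(472,412),(670,570)]: print('side stand base',onz(b,*SDp(*p),8).round(1))
for p in [(66,355+27)]: pass
E
```

```text
side nl [428.  289.1  10. ]
side nr [413.2 161.2  10. ]
side fr [666.8 133.   10. ]
scene nl [428.6 288.2  10. ]
scene fr [672.1 133.4  10. ]
tab (array([502.08768843, 215.43742676, 192.32939522]), np.float64(0.037057965099941303))
tabmask (array([500.80294248, 215.4964949 , 193.64379681]), np.float64(1.8276595792810595))
tip (array([446.8549609 , -68.36244191,  54.45345086]), np.float64(0.17041318037758882)) [447.16100073 -67.1359071   52.        ]
side handle [ 459.3 -158.8   65. ]
side handle [ 477.5 -153.2   65. ]
side handle [ 471.2 -214.7   65. ]
side handle [ 489.9 -201.2   65. ]
scene handle [ 463.3 -157.3   65. ]
scene handle [ 482.6 -158.5   65. ]
scene handle [ 474.7 -205.9   65. ]
scene handle [ 494.8 -204.    65. ]
blue tail
scene stand base [432.1 -96.9   8. ]
scene stand base [ 508.4 -234.2    8. ]
scene stand base [ 464.  -243.3    8. ]
side stand base [433.6 -96.1   8. ]
side stand base [ 507.9 -230.2    8. ]
```

Clamp centre is about (549,211) with yaw -0.112. The bar is open by about 0.65 rad: the tab measures 198 mm from the hinge against 196 expected. The pin's grip point is about (476,-182) with yaw 0.254, and tip to grip measures 117.5 mm against 117. Next I move over the tab with the fingers shut.

>>> {"fn": "carry_out", "kwargs": {"moves": [{"tz":-0.2,"fingers":0},{"tx":-0.136,"ty":-0.096,"fingers":0},{"tx":-0.136,"ty":-0.096,"fingers":0},{"tx":-0.136,"ty":-0.096,"fingers":0},{"tx":-0.136,"ty":-0.096,"fingers":0},{"tx":-0.136,"ty":-0.096,"fingers":0},{"tx":-0.136,"ty":-0.096,"fingers":0},{"tx":-0.136,"ty":-0.096,"fingers":0},{"tx":-0.136,"ty":-0.096,"fingers":0},{"tx":-0.136,"ty":-0.096,"fingers":0},{"tx":-0.136,"ty":-0.096,"fingers":0}]}}

```text
validation failed for argument at $.mo...
```

>>> {"fn": "carry_out", "kwargs": {"moves": [{"twist":0.0543,"fingers":0},{"twist":0.0543,"fingers":0},{"twist":0.0543,"fingers":0},{"twist":0.0543,"fingers":0},{"twist":0.0543,"fingers":0},{"twist":0.0543,"fingers":0},{"twist":0.0543,"fingers":0},{"twist":0.0543,"fingers":0},{"fingers":0},{"fingers":0}]}}

```text
validation failed for argument at $.mo...
```

>>> {"fn": "carry_out", "kwargs": {"moves": [{"tx":0,"ty":0,"tz":-0.2,"twist":0,"fingers":0}]}}

```text
clock: 0.22
eef_pos: [202.0, 614.3, 297.5]
tool_rot: [-3.129, 0.0, 2.824]
force: [0.2, 0.2, 1.2]
width: 69.7
gripper_force: 0.0
```

All keys are needed in every row.

>>> {"fn": "carry_out", "kwargs": {"moves": [{"tx":-0.136,"ty":-0.096,"tz":0,"twist":0,"fingers":0},{"tx":-0.136,"ty":-0.096,"tz":0,"twist":0,"fingers":0},{"tx":-0.136,"ty":-0.096,"tz":0,"twist":0,"fingers":0},{"tx":-0.136,"ty":-0.096,"tz":0,"twist":0,"fingers":0},{"tx":-0.136,"ty":-0.096,"tz":0,"twist":0,"fingers":0},{"tx":-0.136,"ty":-0.096,"tz":0,"twist":0,"fingers":0},{"tx":-0.136,"ty":-0.096,"tz":0,"twist":0,"fingers":0},{"tx":-0.136,"ty":-0.096,"tz":0,"twist":0,"fingers":0},{"tx":-0.136,"ty":-0.096,"tz":0,"twist":0,"fingers":0},{"tx":-0.136,"ty":-0.096,"tz":0,"twist":0,"fingers":0}]}}

```text
clock: 1.48
eef_pos: [501.2, 215.0, 302.0]
tool_rot: [-3.141, -0.0, 2.824]
force: [0.3, 1.5, 0.6]
width: -0.2
gripper_force: 0.0
```

>>> {"fn": "carry_out", "kwargs": {"moves": [{"tx":0,"ty":0,"tz":0,"twist":0.0543,"fingers":0},{"tx":0,"ty":0,"tz":0,"twist":0.0543,"fingers":0},{"tx":0,"ty":0,"tz":0,"twist":0.0543,"fingers":0},{"tx":0,"ty":0,"tz":0,"twist":0.0543,"fingers":0},{"tx":0,"ty":0,"tz":0,"twist":0.0543,"fingers":0},{"tx":0,"ty":0,"tz":0,"twist":0.0543,"fingers":0},{"tx":0,"ty":0,"tz":0,"twist":0.0543,"fingers":0},{"tx":0,"ty":0,"tz":0,"twist":0.0543,"fingers":0},{"tx":0,"ty":0,"tz":0,"twist":0,"fingers":0},{"tx":0,"ty":0,"tz":0,"twist":0,"fingers":0}]}}

```text
clock: 2.72
eef_pos: [500.5, 216.4, 302.1]
tool_rot: [-3.141, 0.0, 1.462]
force: [0.3, 0.7, -0.2]
width: 0.1
gripper_force: 0.0
```

```bash
python3 - <<'E'
from h import *
w=get('wrist','w1')
s=ctrl.read_state(); print(s['eef_pos'],s['tool_rot'],s['qpos'],s['clock'],ctrl.tips_ahead)
print(w['world_from_camera'],w['fovy'])
print('closed tab',proj(w,(502,215.4,192)), 'mouth',proj(w,(451.2,191.8,52)))
E
```

```text
[500.53902319 216.41987822 302.19583581] [-3.14126100e+00 -6.01458248e-06  1.46136075e+00] [-0.77637524  0.44418721  0.46886934  1.74188911 -0.23143309  1.01075117
 -0.33223239] 2.775 11.0
[[ 9.94058826e-01  1.02884137e-01  3.55232927e-02  5.09054672e+02]
 [-1.08843998e-01  9.39071577e-01  3.26033062e-01  3.01116626e+02]
 [ 1.84715932e-04 -3.27962540e-01  9.44690710e-01  4.34930404e+02]
 [ 0.00000000e+00  0.00000000e+00  0.00000000e+00  1.00000000e+00]] 58.28303004557194
closed tab (np.float64(259.50744315723705), np.float64(189.84245985311622)) mouth (np.float64(217.08696288536396), np.float64(173.1367781974525))
```

View pics/w1.png

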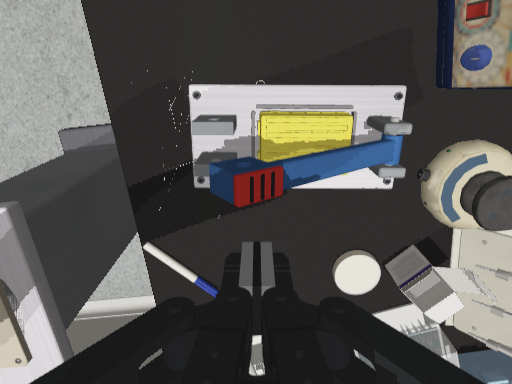

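The tab is at (259,186) in the wrist view, predicted (259.5,190), so the model agrees. The base corners are at (190,86), (406,86) and (193,188). I'll check the clamp pose from these.

```bash
python3 - <<'E'
from h import *
w=get('wrist')
for p in [(189.5,85.5),(407,85.5),(192,189)]: print(onz(w,*p,10).round(1))
h=cv2.cvtColor(w['color'],cv2.COLOR_BGR2HSV)
m=cv2.inRange(h,(0,150,80),(8,255,255)); m[:, 320:]=0
print(onz(w,*np.argwhere(m).mean(0)[::-1],192))
# white base outline
g=cv2.inRange(h,(0,0,170),(180,60,255)); g[:75]=0;g[200:]=0;g[:,:180]=0;g[:,420:]=0
c=max(cv2.findContours(g,0,1)[0],key=cv2.contourArea); print(cv2.minAreaRect(c), [onz(w,*p,10).round(1) for p in cv2.boxPoints(cv2.minAreaRect(c))])
for p in [(192,115.5),(237,115.5),(192,134),(235,134)]: print('left cheek top',onz(w,*p,70).round(1))
E
```

```text
[428.3 290.6  10. ]
[684.4 262.4  10. ]
[409.1 162.   10. ]
[500.33011238 218.86651142 192.        ]
((297.0, 122.0), (74.0, 216.0), 90.0) [array([427.8, 291.2,  10. ]), array([682. , 263.2,  10. ]), array([684.8, 172.2,  10. ]), array([412.2, 202.3,  10. ])]
left cheek top [437.1 262.   70. ]
left cheek top [483.9 256.9  70. ]
left cheek top [433.8 242.9  70. ]
left cheek top [479.3 237.9  70. ]
```

Pose confirmed: clamp centre (549,211.5), yaw -0.110. Now I push the tab down along its arc.

>>> {"fn": "carry_out", "kwargs": {"moves": [{"tx":0.002,"ty":0.02,"tz":0.127,"twist":0,"fingers":0},{"tx":0,"ty":0,"tz":0.127,"twist":0,"fingers":0},{"tx":0,"ty":-0.007,"tz":0.083,"twist":0,"fingers":0},{"tx":0,"ty":-0.04,"tz":0.06,"twist":0,"fingers":0},{"tx":0,"ty":-0.04,"tz":0.067,"twist":0,"fingers":0},{"tx":0,"ty":-0.027,"tz":0.057,"twist":0,"fingers":0},{"tx":0,"ty":-0.023,"tz":0.06,"twist":0,"fingers":0}]}}

```text
clock: 3.7
eef_pos: [466.1, 220.9, 127.7]
tool_rot: [3.141, -0.0, 1.46]
force: [0.9, -0.0, 0.2]
width: 0.1
gripper_force: 0.4
```

>>> {"fn": "carry_out", "kwargs": {"moves": [{"tx":0,"ty":-0.017,"tz":0.063,"twist":0,"fingers":0},{"tx":0,"ty":-0.01,"tz":0.05,"twist":0,"fingers":0},{"tx":0,"ty":-0.003,"tz":0.012,"twist":0,"fingers":0},{"tx":0,"ty":0,"tz":0.005,"twist":0,"fingers":0},{"tx":0,"ty":0,"tz":0,"twist":0,"fingers":0}]}}

```text
clock: 4.32
eef_pos: [457.3, 222.1, 89.4]
tool_rot: [3.141, -0.001, 1.459]
force: [-0.3, 0.4, 0.5]
width: 0.1
gripper_force: 0.0
```

>>> {"fn": "carry_out", "kwargs": {"moves": [{"tx":0,"ty":0,"tz":0.007,"twist":0,"fingers":0},{"tx":0,"ty":0,"tz":0,"twist":0,"fingers":0}]}}

```text
clock: 4.58
eef_pos: [457.3, 222.1, 87.1]
tool_rot: [3.141, -0.0, 1.459]
force: [0.8, 1.1, 0.6]
width: -0.1
gripper_force: 0.3
```

```bash
python3 - <<'E'
from h import *
w=get('wrist')['color'];s=get('side')['color'];a=get('scene')['color']
r=lambda c,x,y,W,H:cv2.resize(c[y:y+H,x:x+W],(400,300),interpolation=cv2.INTER_CUBIC)
cv2.imwrite('pics/m1.png',np.vstack([np.hstack([r(a,130,120,120,90),r(s,170,105,120,90)]),np.hstack([r(w,0,0,512,384),r(w,150,100,240,180)])]))
print(ctrl.read_state()['force'],ctrl.read_state()['eef_pos'])
E
```

```text
[ 0.53381025 -0.18367335  1.85027522] [457.2399317  222.08005627  87.09288859]
```

View pics/m1.png

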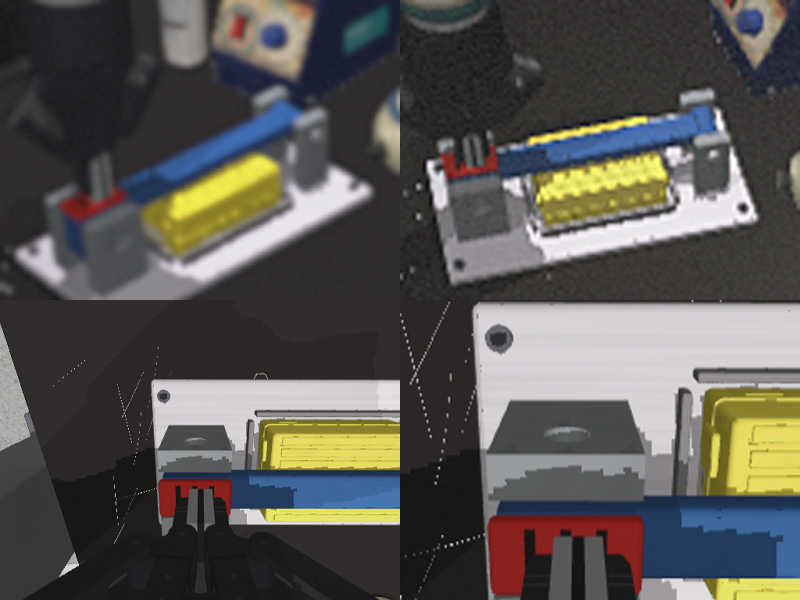

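The bar lies between the cheeks, nearly closed. The left cheek's hole is visible at wrist pixel (250,180). I'll press a little more until the force shows the stop.

```bash
python3 - <<'E'
from h import *
w=get('wrist')
o,d=ray(w,250.0,180.2)
p=o+d*(52-o[2])/d[2]; print('left hole',p, 'expect',549-94.4+3.3,211.5+10.4+29.8)
for q in [(194,161),(297,161)]: print('cheek bottom?',onz(w,*q,10))
for q in [(203.5,200),(296,200)]:print('cheek top outer',onz(w,*q,70))
E
```

```text
left hole [456.81329054 253.24601634  52.        ] expect 457.90000000000003 251.70000000000002
cheek bottom? [421.06911012 256.4213116   10.        ]
cheek bottom? [485.37821703 249.16520888  10.        ]
cheek top outer [435.08981369 251.76760922  70.        ]
cheek top outer [477.97957083 246.92112601  70.        ]
```

>>> {"fn": "carry_out", "kwargs": {"moves": [{"tx":0,"ty":0,"tz":0.004,"twist":0,"fingers":0},{"tx":0,"ty":0,"tz":0,"twist":0,"fingers":0}]}}

```text
clock: 5.03
eef_pos: [457.3, 222.1, 86.9]
tool_rot: [3.141, -0.001, 1.459]
force: [-2.0, 0.2, 11.5]
width: -0.3
gripper_force: 6.4
```

>>> {"fn": "carry_out", "kwargs": {"moves": [{"tx":0,"ty":0,"tz":0.004,"twist":0,"fingers":0},{"tx":0,"ty":0,"tz":0,"twist":0,"fingers":0}]}}

```text
clock: 5.28
eef_pos: [457.3, 222.1, 86.7]
tool_rot: [3.141, -0.002, 1.459]
force: [-3.7, -1.3, 23.4]
width: 0.2
gripper_force: 11.8
```

>>> {"fn": "carry_out", "kwargs": {"moves": [{"tx":0,"ty":0,"tz":0.004,"twist":0,"fingers":0},{"tx":0,"ty":0,"tz":0,"twist":0,"fingers":0}]}}

```text
clock: 5.52
eef_pos: [457.3, 222.1, 86.5]
tool_rot: [3.141, -0.003, 1.459]
force: [-5.6, -2.0, 34.7]
width: 0.2
gripper_force: 17.3
```

The stop is reached with the tips at 76 mm and the force rising, so the bar is closed. Lift and go above the pin.

>>> {"fn": "carry_out", "kwargs": {"moves": [{"tx":0,"ty":0,"tz":-0.19,"twist":0,"fingers":0},{"tx":0,"ty":0,"tz":-0.19,"twist":0,"fingers":0.3},{"tx":-0.166,"ty":0.0267,"tz":0,"twist":0,"fingers":0.6},{"tx":-0.166,"ty":0.0267,"tz":0,"twist":0,"fingers":0.6},{"tx":-0.166,"ty":0.0267,"tz":0,"twist":0,"fingers":0.6},{"tx":-0.166,"ty":0.0267,"tz":0,"twist":0,"fingers":0.6},{"tx":-0.166,"ty":0.0267,"tz":0,"twist":0,"fingers":0.6},{"tx":-0.166,"ty":0.0267,"tz":0,"twist":0,"fingers":0.6},{"tx":-0.166,"ty":0.0267,"tz":0,"twist":0,"fingers":0.6},{"tx":-0.166,"ty":0.0267,"tz":0,"twist":0,"fingers":0.6}]}}

```text
clock: 6.78
eef_pos: [475.8, -182.6, 197.2]
tool_rot: [-3.141, -0.0, 1.459]
force: [0.3, 0.1, 0.3]
width: 51.2
gripper_force: 0.0
```

>>> {"fn": "carry_out", "kwargs": {"moves": [{"tx":0,"ty":0,"tz":0,"twist":-0.058,"fingers":0.6},{"tx":0,"ty":0,"tz":0,"twist":-0.058,"fingers":0.6},{"tx":0,"ty":0,"tz":0,"twist":0,"fingers":0.6},{"tx":0,"ty":0,"tz":0,"twist":0,"fingers":0.6}]}}

```text
clock: 7.28
eef_pos: [476.0, -181.1, 197.2]
tool_rot: [-3.141, -0.0, 1.821]
force: [-0.1, -0.1, 0.3]
width: 51.2
gripper_force: 0.0
```

```bash
python3 - <<'E'
from h import *
w=get('wrist','w2')
h=cv2.cvtColor(w['color'],cv2.COLOR_BGR2HSV)
m=cv2.inRange(h,(6,150,120),(17,255,255))
c=max(cv2.findContours(m,0,1)[0],key=cv2.contourArea); r=cv2.minAreaRect(c)
print(r); B=np.array([onz(w,*p,65)for p in cv2.boxPoints(r)]); print(B.round(1),B.mean(0))
print('pred grip',proj(w,(476,-182,52)),'tip',proj(w,(447,-68,52)))
E
```

```text
((256.0, 177.0), (62.0, 24.0), 90.0)
[[ 459.2 -156.6   65. ]
 [ 477.4 -151.9   65. ]
 [ 490.9 -202.5   65. ]
 [ 471.5 -207.5   65. ]] [ 474.7617797  -179.63076609   65.        ]
pred grip (np.float64(256.74256761185694), np.float64(176.26655776314405)) tip (np.float64(256.8345302189924), np.float64(22.881383389860076))
```

View pics/w2.png

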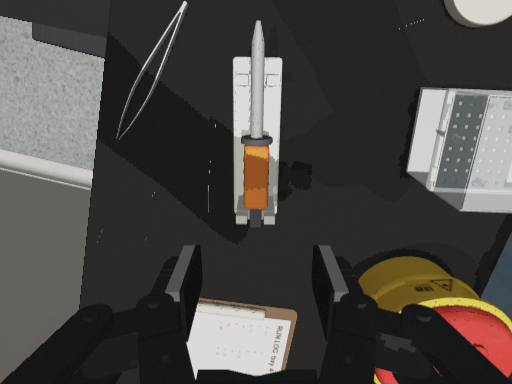

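The handle is at (256,177), tip at (258,22), aligned with the tool. The measured grip point is (474.8,-179.6), within 2 mm of the TCP. Descend and grip.

>>> {"fn": "carry_out", "kwargs": {"moves": [{"tx":0.003,"ty":-0.003,"tz":0.17,"twist":0.004,"fingers":0.6},{"tx":0,"ty":0,"tz":0.17,"twist":0,"fingers":0.6},{"tx":0,"ty":0,"tz":0.17,"twist":0,"fingers":0.6},{"tx":0,"ty":0,"tz":0,"twist":0,"fingers":0.6},{"tx":0,"ty":0,"tz":0,"twist":0,"fingers":0},{"tx":0,"ty":0,"tz":0,"twist":0,"fingers":0},{"tx":0,"ty":0,"tz":0,"twist":0,"fingers":0},{"tx":0,"ty":0,"tz":0,"twist":0,"fingers":0},{"tx":0,"ty":0,"tz":0,"twist":0,"fingers":0}]}}

```text
clock: 8.45
eef_pos: [476.7, -181.1, 46.6]
tool_rot: [3.138, 0.002, 1.811]
force: [-0.9, 1.0, 8.5]
width: 18.8
gripper_force: 59.8
```

>>> {"fn": "carry_out", "kwargs": {"moves": [{"tx":0,"ty":0,"tz":-0.1,"twist":0,"fingers":0},{"tx":0,"ty":0,"tz":-0.13,"twist":0,"fingers":0},{"tx":0,"ty":0,"tz":0,"twist":0.0557,"fingers":0},{"tx":0,"ty":0,"tz":0,"twist":0.0557,"fingers":0},{"tx":0.1507,"ty":-0.0446,"tz":0,"twist":0,"fingers":0},{"tx":0.1507,"ty":-0.0446,"tz":0,"twist":0,"fingers":0},{"tx":0.1507,"ty":-0.0446,"tz":0,"twist":0,"fingers":0},{"tx":0.1507,"ty":-0.0446,"tz":0,"twist":0,"fingers":0},{"tx":0.1507,"ty":-0.0446,"tz":0,"twist":0,"fingers":0},{"tx":0,"ty":0,"tz":0,"twist":0,"fingers":0},{"tx":0,"ty":0,"tz":0,"twist":0,"fingers":0}]}}

```text
clock: 9.82
eef_pos: [433.9, 51.4, 114.1]
tool_rot: [3.14, -0.0, 1.461]
force: [-0.2, 0.0, -1.0]
width: 19.1
gripper_force: 58.8
```

```bash
python3 - <<'E'
from h import *
w=get('wrist');s=get('side');a=get('scene')
import pickle;pickle.dump((w,s,a),open('im1.pkl','wb'))
r=lambda c,x,y,W,H:cv2.resize(c['color'][y:y+H,x:x+W],(400,300),interpolation=cv2.INTER_CUBIC)
cv2.imwrite('pics/m2.png',np.vstack([np.hstack([r(a,110,140,140,105),r(s,150,115,140,105)]),np.hstack([r(w,0,0,512,384),r(w,180,0,160,120)])]))
print(ctrl.read_state()['eef_pos'],ctrl.read_state()['tool_rot'])
E
```

```text
[433.82429941  50.17613556 113.71313244] [3.14050633e+00 1.62584246e-04 1.45838118e+00]
```

View pics/m2.png

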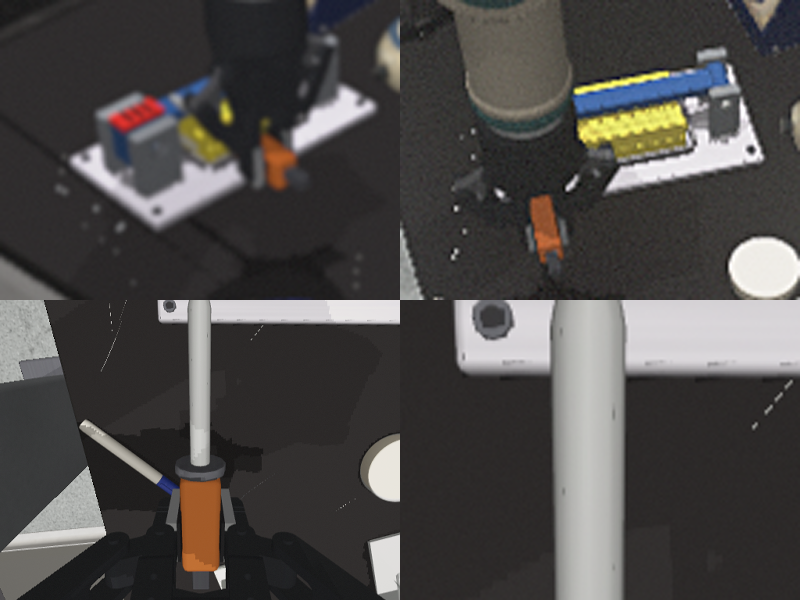

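The pin is held straight in the wrist view (rod at column ~256, collar at about (256,213)). The bar is still closed. I'll measure the rod against the hole axis.

```bash
python3 - <<'E'
from h import *
import pickle
w,_,_=pickle.load(open('im1.pkl','rb'))
g=cv2.cvtColor(w['color'],cv2.COLOR_BGR2GRAY).astype(float)
T=np.array(w['world_from_camera']); f=192/np.tan(np.radians(w['fovy'])/2)
zp=113.9+5.4
for v in (35,60,90,120,150,180):
    row=g[v,215:300]; t=(row.max()+np.median(g[v,290:330]))/2
    i=np.where(row>t)[0]; 
    l=215+i[0]-(row[i[0]]-t)/(row[i[0]]-row[i[0]-1]); r=215+i[-1]+(row[i[-1]]-t)/(row[i[-1]]-row[i[-1]+1])
    c=(l+r)/2; p=onz(w,c,v,zp)
    # depth from width 10mm
    depth=f*10/(r-l); o=T[:3,3]; cam=np.array([(c-w['cx'])/f,-(v-w['cy'])/f,-1])*depth
    print(v,round(c,1),round(r-l,2),p.round(1),'by width',(o+T[:3,:3]@cam).round(1))
print('collar',onz(w,256,213,zp+13), 'TCP-proj',proj(w,(433.9,50.5,zp)))
y=np.array([.11,.994]); m=np.array([450.6,191.9])
E
```

```text
35 255.1 27.35 [443.3 146.7 119.3] by width [443.4 147.5 109.7]
60 255.1 26.81 [442.4 138.7 119.3] by width [442.4 138.9 110. ]
90 255.3 25.97 [441.3 128.8 119.3] by width [441.3 128.2 109.3]
120 255.4 25.45 [440.2 118.2 119.3] by width [440.1 117.  110.4]
150 255.5 24.75 [439.  107.  119.3] by width [438.8 105.  110.5]
180 255.6 23.98 [437.7  95.2 119.3] by width [437.4  92.3 110.2]
collar [436.95533427  86.86925268 132.3       ] TCP-proj (np.float64(258.20250052134946), np.float64(278.84116097179924))
```

The rod yaw is -0.108 and it is level. It needs about +1.5 mm in clamp x. Lower to hole height (TCP z 46.6), with the tip about 24 mm short of the mouth.

>>> {"fn": "carry_out", "kwargs": {"moves": [{"tx":0,"ty":0.005,"tz":0.1,"twist":0,"fingers":0},{"tx":0,"ty":0,"tz":0.1,"twist":0,"fingers":0},{"tx":0,"ty":0,"tz":0.024,"twist":0,"fingers":0},{"tx":0,"ty":0,"tz":0,"twist":0,"fingers":0},{"tx":0,"ty":0,"tz":0,"twist":0,"fingers":0}]}}

```text
clock: 10.6
eef_pos: [435.3, 50.7, 46.5]
tool_rot: [3.141, 0.0, 1.46]
force: [0.2, -0.5, -1.1]
width: 19.3
gripper_force: 58.8
```

```bash
python3 - <<'E'
from h import *
s=get('side');a=get('scene');w=get('wrist')
r=lambda c,x,y,W,H:cv2.resize(c['color'][y:y+H,x:x+W],(400,300),interpolation=cv2.INTER_CUBIC)
cv2.imwrite('pics/m3.png',np.vstack([np.hstack([r(a,130,160,80,60),r(s,170,130,80,60)]),np.hstack([r(w,100,0,312,234),r(w,190,0,132,99)])]))
print(ctrl.read_state()['eef_pos'],ctrl.read_state()['tool_rot'])
for n,im in (('scene',a),('side',s),('wrist',w)): print(n,'mouth',np.round(proj(im,(450.6,191.9,52)),1),'tip pred',np.round(proj(im,(448,168,52)),1))
E
```

```text
[435.26741233  51.26193533  46.64128896] [ 3.14047518e+00 -3.42497457e-04  1.46073731e+00]
scene mouth [165.5 192.2] tip pred [171.6 196.3]
side mouth [193.6 166.8] tip pred [195.3 173.6]
wrist mouth [ 257.5 -133.9] tip pred [257.6 -39.6]
```

View pics/m3.png

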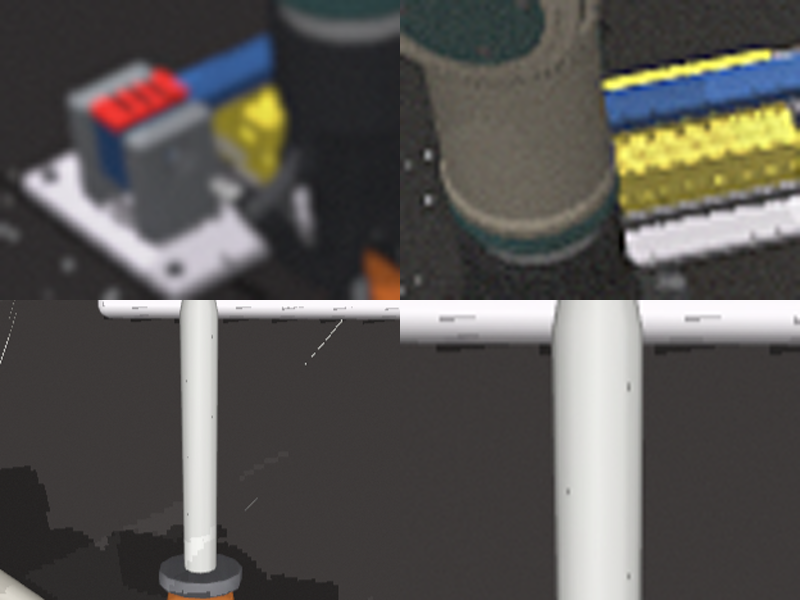

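The hole shows at about scene pixel (165,191), predicted (165.5,192). The rod is straight, so I insert in steps and watch the force.

>>> {"fn": "carry_out", "kwargs": {"moves": [{"tx":0.05,"ty":0,"tz":0,"twist":0,"fingers":0},{"tx":0.04,"ty":0,"tz":0,"twist":0,"fingers":0},{"tx":0.03,"ty":0,"tz":0,"twist":0,"fingers":0},{"tx":0,"ty":0,"tz":0,"twist":0,"fingers":0}]}}

```text
clock: 11.25
eef_pos: [438.9, 88.0, 46.1]
tool_rot: [3.141, -0.0, 1.463]
force: [0.8, 0.3, -1.4]
width: 19.3
gripper_force: 58.8
```

>>> {"fn": "carry_out", "kwargs": {"moves": [{"tx":0.05,"ty":0,"tz":0,"twist":0,"fingers":0},{"tx":0.05,"ty":0,"tz":0,"twist":0,"fingers":0},{"tx":0.05,"ty":0,"tz":0,"twist":0,"fingers":0},{"tx":0.03,"ty":0,"tz":0,"twist":0,"fingers":0},{"tx":0,"ty":0,"tz":0,"twist":0,"fingers":0}]}}

```text
clock: 11.88
eef_pos: [444.7, 141.0, 46.1]
tool_rot: [3.141, 0.0, 1.462]
force: [-0.3, -0.2, -0.2]
width: 19.4
gripper_force: 58.8
```

>>> {"fn": "carry_out", "kwargs": {"moves": [{"tx":0.03,"ty":0,"tz":0,"twist":0,"fingers":0},{"tx":0.018,"ty":0,"tz":0,"twist":0,"fingers":0},{"tx":0,"ty":0,"tz":0,"twist":0,"fingers":0}]}}

```text
clock: 12.25
eef_pos: [446.3, 155.6, 46.1]
tool_rot: [3.142, -0.0, 1.462]
force: [0.4, 0.4, -0.5]
width: 19.0
gripper_force: 58.8
```

>>> {"fn": "carry_out", "kwargs": {"moves": [{"tx":0.006,"ty":0,"tz":0,"twist":0,"fingers":0},{"tx":0.005,"ty":0,"tz":0,"twist":0,"fingers":0},{"tx":0,"ty":0,"tz":0,"twist":0,"fingers":0}]}}

```text
clock: 12.62
eef_pos: [446.7, 158.4, 46.1]
tool_rot: [3.142, -0.0, 1.461]
force: [0.7, -0.5, -0.6]
width: 19.0
gripper_force: 58.8
```

>>> {"fn": "carry_out", "kwargs": {"moves": [{"tx":0.005,"ty":0,"tz":0,"twist":0,"fingers":0},{"tx":0.003,"ty":0,"tz":0,"twist":0,"fingers":0},{"tx":0,"ty":0,"tz":0,"twist":0,"fingers":0}]}}

```text
clock: 13.0
eef_pos: [446.9, 160.8, 46.1]
tool_rot: [-3.142, 0.0, 1.461]
force: [-0.9, 0.2, -0.3]
width: 19.2
gripper_force: 58.8
```

>>> {"fn": "carry_out", "kwargs": {"moves": [{"tx":0.004,"ty":0,"tz":0,"twist":0,"fingers":0},{"tx":0,"ty":0,"tz":0,"twist":0,"fingers":0}]}}

```text
clock: 13.25
eef_pos: [446.9, 161.0, 46.1]
tool_rot: [-3.142, 0.001, 1.46]
force: [-0.5, -3.9, -0.1]
width: 19.3
gripper_force: 59.0
```

>>> {"fn": "carry_out", "kwargs": {"moves": [{"tx":0.004,"ty":0,"tz":0,"twist":0,"fingers":0},{"tx":0,"ty":0,"tz":0,"twist":0,"fingers":0}]}}

```text
clock: 13.5
eef_pos: [446.8, 161.0, 46.1]
tool_rot: [-3.142, 0.002, 1.459]
force: [-2.2, -6.2, 1.0]
width: 19.0
gripper_force: 59.3
```

```bash
python3 - <<'E'
from h import *
s=get('side');a=get('scene');w=get('wrist')
r=lambda c,x,y,W,H:cv2.resize(c['color'][y:y+H,x:x+W],(400,300),interpolation=cv2.INTER_CUBIC)
cv2.imwrite('pics/m4.png',np.vstack([np.hstack([r(a,120,140,120,90),r(s,160,110,120,90)]),np.hstack([r(w,0,0,512,384),r(w,150,0,208,156)])]))
E
```

View pics/m4.png

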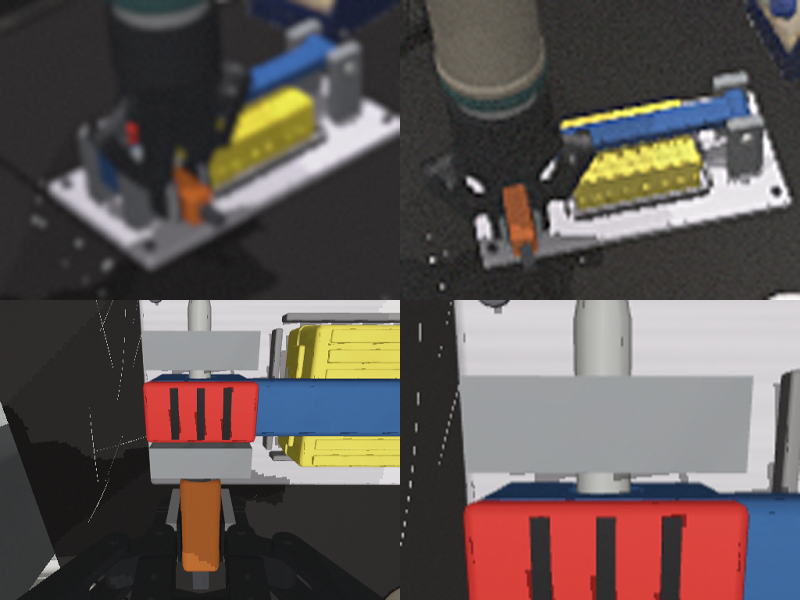

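The pin goes through both cheeks and the bar (rod visible beyond the left cheek, at about (605,340) in the crop), with the collar against the fork. Release and rise.

>>> {"fn": "carry_out", "kwargs": {"moves": [{"tx":-0.002,"ty":0,"tz":0,"twist":0,"fingers":0},{"tx":0,"ty":0,"tz":0,"twist":0,"fingers":0.5},{"tx":0,"ty":0,"tz":0,"twist":0,"fingers":0.5},{"tx":0,"ty":0,"tz":0,"twist":0,"fingers":0.5},{"tx":0,"ty":0,"tz":0,"twist":0,"fingers":0.5},{"tx":0,"ty":0,"tz":-0.1,"twist":0,"fingers":0.5},{"tx":0,"ty":0,"tz":-0.15,"twist":0,"fingers":0.5},{"tx":0,"ty":0,"tz":-0.2,"twist":0,"fingers":0.5},{"tx":0,"ty":0,"tz":-0.2,"twist":0,"fingers":0.5},{"tx":0,"ty":0,"tz":0,"twist":0,"fingers":0.5},{"tx":0,"ty":0,"tz":0,"twist":0,"fingers":0.5}]}}

```text
clock: 15.02
eef_pos: [446.4, 163.0, 240.9]
tool_rot: [-3.141, -0.001, 1.462]
force: [0.1, 0.2, -0.7]
width: 42.6
gripper_force: 0.0
```

```bash
python3 - <<'E'
from h import *
s=get('side');a=get('scene');w=get('wrist')
r=lambda c,x,y,W,H:cv2.resize(c['color'][y:y+H,x:x+W],(400,300),interpolation=cv2.INTER_CUBIC)
cv2.imwrite('pics/m5.png',np.vstack([np.hstack([r(a,120,140,120,90),r(s,160,110,120,90)]),np.hstack([r(w,0,0,512,384),r(w,180,90,160,120)])]))
print('wrist mouth',proj(w,(450.6,191.9,52)),'tip exp',proj(w,(450.6+9.35,191.9+84.5,52)))
E
```

```text
wrist mouth (np.float64(258.9846226479893), np.float64(130.894905850228)) tip exp (np.float64(259.244364722204), np.float64(31.141357438804704))
```

View pics/m5.png

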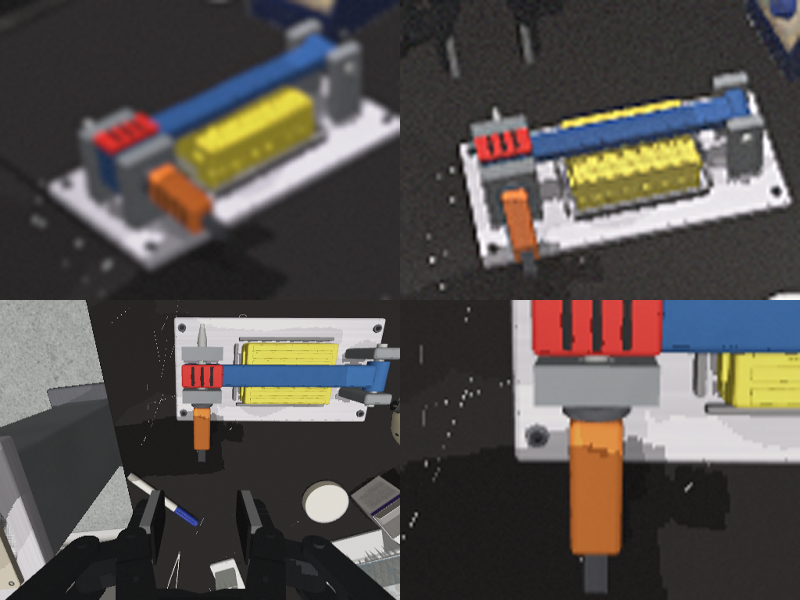

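The collar is against the fork, the bar is closed and the robot is clear. The tip is at wrist pixel (258.6,31), expected (259,31). Handing in.

```bash
python3 -c "
from cell import job
print(job.finish_job())"
```

```text
the job is handed in; nothing more can be done
None
```

The clamp bar is closed and the locking pin is pushed home with its collar against the fork. The gripper has let go and is clear, and the job was handed in at about 15 s; the hand-in returned no verdict.

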